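# Lock the vial carousel with its pin

### The arm

A 7-joint arm with a two-finger parallel gripper is mounted at the origin on a cart in front of the work surface, level with it; the furniture and walls round the work are solid. World frame = base frame: x ahead of the robot, y to its left, z up, the work surface at z = 0. Lengths are in m, angles in rad, forces in N, time in s.
With the tool pointing down it reaches from about 0.4 to 0.85 m from the base axis. Payload 10.4 kg.
Tool frame: the origin (TCP) lies midway between the tips of the shut fingers; the grasp point (between the pads) lies r.grip_depth behind it (r.grip_depth is the distance from the TCP to the grasp point, in m); z points along the fingers, y is the line along which they close (so a half turn about z gives the same grasp; the last joint's range is limited). The gripper opens to 87 mm and grips with 3 to 60 N. Pads are 19 mm wide; open, the fingers measure 117 mm over their backs; the gripper's body (75 mm by 190 mm) begins 51 mm behind the grasp point.
Start: joints at [-1.32, 0.332, -0.065, 1.46, 0.022, 1.35, -0.088], TCP at [0.169, 0.602, 0.223] pointing down, gripper open.
Joint ranges: [-2.6, 2.6], [-0.5, 2.12], [-1.47, 1.34], [0.16, 2.42], [-1.27, 4.41], [0.06, 2.06], [-2.6, 2.6]. Speed limits (rad/s): [2.22, 2.22, 2.79, 2.79, 3.14, 3.14, 3.14].

### API

Orientations are given as a unit quaternion [w, x, y, z].
In Python, from bench import observe, optics, workorder, r gives the robot as it stands.
- The arm moves only by the tool apply_moves, never from a script. Its argument "series" is a list of rows, each a list of 2 entries, a list of its own where there are three numbers: the shift along the tool's x, y, z in m, then the turn about the tool's z in degrees. A call has exactly 8 rows; each row is the pose to reach, as a shift and turn from the pose commanded when the call began, along the tool's axes at that moment; what a row does not reach only later rows make up. A row lasts 1/8 s, in which the tool goes at most 62.5 mm and 10.7 degrees, less where a joint would pass 70% of its speed; a pose out of reach is approached as far as the arm can. A call with a gripper value outside its range is refused whole. "jaw" is the opening, from -1 (shut) to 1 (fully open), set as the call begins (left out, the last holds). The fingers move at their own pace and stop on an object; the grip force is fixed at half the most. Time passes only in rows, so rows that repeat a pose let the fingers close, or fill a call up. It gives the time, the measured TCP pose, the force, the opening and the grip force at its end, in the units of the state.
- observe(): the state, without advancing time (a new reading comes with each control period).
- optics.get_image(name): name is "scene" or "top"; returns the picture (384x512x3 uint8, red, green, blue); there is no depth.
- optics.camera_info(name): a dict with "vfov" (degrees; the focal length in pixels is half the picture's height over the tangent of half this angle, whatever the lens; pixels are square), "cx", "cy" (the principal point, pixels), "R" (3x3) and "t" (3): a world point X has camera coordinates R X + t. Camera axes: x right, y down, z forward; pixel columns grow to the right and rows downward; lengths in m; the calibration is good to about 2 mm. A picture is of the moment at which its call begins. camera_info takes no time and is no camera call.
- workorder.sign_off(): hands the job in; it is judged then, once.
The state is a dict: "clock": time; "joint_positions": joint angles; "dq": joint speeds; "joint_torque": joint torques, N m; "tcp_pos": TCP position; "ee_rot": TCP orientation; "contact_force": force on the tool from outside, world axes, zero at the start; "wrist_torque": the same for the moment, N m; "gripper_width": finger opening in m; "grasp_force": force on a finger pad.
Only numpy, scipy, OpenCV 4.12 (cv2) and the standard library are available. Lean on these libraries where they do the work, as an engineer would, in place of code of your own. Each camera call takes 0.05 s, during which the arm holds its last target. There are 200 camera calls.

### The job

Lock the vial carousel for loading: take the round-headed locking pin (not the T-handled key) from its parking boss, turn the carousel, which has a knob on top, until the hole in its index plate lies under the hole of the bracket, and drive the pin down through both, past the spring catch, until its head sits on the bracket's bush. Leave the key in its boss and everything else where it stands.

Things in the scene. Friction and masses are not known exactly. Their poses are not given: they have to be found in the camera images.
- stand: The carousel's light grey square base, 264 x 264 x 20 mm, fixed to the bench. Origin: centre of its underside, on the carousel's vertical axis; x points to the back, away from the bracket at the front; y to the left, z up.
- bracket_hole (a point): Hole of the locking bracket, a steel C-clamp 36 mm wide at the front middle of the base. Point: centre of the upper mouth, in the top of a guide bush 25 mm across, 65 mm above the bench; z up, x towards the carousel's axis, 94 mm on. The vertical hole, 11.5 mm wide, passes bush and upper jaw (24 mm), 2 mm gap, index plate (8 mm), 1 mm gap, lower jaw and base, and ends 61 mm below the mouth.
- spring_catch (a point): On the bracket hole's axis, 40.5 mm below its mouth, in the lower jaw: a spring-loaded ball stands out into the hole here. A pin cannot pass it by its own weight (its head then stays about 12 to 17 mm above the bush); about 8 to 20 N of downward push drives it past.
- locking_pin: The loose locking pin, bright steel, 90 g: shank 10 mm thick, 57 mm long, the last 6 mm tapered to 5 mm; round knurled head 20 mm across, 20 mm tall. Origin: centre of the nose (lower end), z up to the head. It starts upright in one of the two parking bosses, head resting on the boss: lift it 60 mm to free it.
- pin_head (a point): On the pin's axis at the underside of its head, 57 mm above the nose, z up. Level with the bracket_hole point when the pin is fully home. With the pin stood in the bracket hole and the plate's hole elsewhere, the nose rests on the plate and this point is 31 mm higher; released, the pin drops by itself when the plate's hole comes under it.
- levelling_key: Bystander, stays in its boss: dark steel key for the base's levelling screws, 9 mm hexagonal shank, hub 16 mm wide, T-handle 64 mm long and 10 mm thick whose axis is 79 mm above the origin. It stands in the parking boss that the pin does not use. Origin: on the shank's axis, 57 mm below the hub; z up, x along the T-handle.
- left_boss (a point): Centre of the upper mouth of the left parking boss (seen from the robot), an aluminium post 29 mm across, top 65 mm above the bench, hole 11.5 mm wide and 61 mm deep, near the left end of the base's front edge.
- right_boss (a point): The same point of the right parking boss, 180 mm from the left one, near the right end of the base's front edge.
- knob_grip (a point): Fixed point on the carousel's vertical axis at the height to grip its black round fluted knob: 39 mm across, 32 mm tall, 112 to 144 mm above the bench, this point at 130 mm. The knob turns the whole carousel (index plate, tray, vials), stiffly (about 0.15 N m, stays where left), between stops.
- plate_axis (a point): Centre of the top of the aluminium index plate, 216 mm across, 39 mm above the bench. Its one hole, 12 mm wide in a flush dark bush of 20 mm, lies 94 mm from the axis; its angle is not reported: look for it, or feel for it with the pin stood in the bracket. It starts 20 to 66 degrees short: turning the knob anticlockwise (from above) brings it under the bracket; the stop comes 29 degrees past.
- tray_top (a point): Fixed point: centre of the top of the white vial tray, 140 mm across, 69 mm above the bench. Four vials stand fixed in it, within 66 mm of the axis, their tops 100 mm above the bench; they turn with the carousel.
- spare_vial: Bystander: a glass vial, 22 mm across and 60 mm tall, standing on the bench behind the work, to its left. Origin: centre of its foot.
- petri_dish: Bystander: a covered petri dish, 90 mm across and 16 mm tall, on the bench in front of the work, to its left. Origin: centre of its underside.
- dropper: Bystander: a brown dropper bottle, 33 mm across and 102 mm tall, standing on the bench behind the work, to its left. Origin: centre of its underside.

How it is judged:
At the end, for the whole second after the job is handed in: The pin stands upright (within 0.08 rad) through bracket, index plate and base, its head down on the bracket's bush (underside at most 2.5 mm above it, within 3 mm of the hole's axis), at rest; the key is still in its boss (within 8 mm of its start) (z of pin_head in the frame of bracket_hole below 0.0025 m and horizontal distance between pin_head and bracket_hole below 0.003 m and angle between locking_pin's own z axis and vertical below 0.08 rad and linear speed of locking_pin below 0.01 m/s and distance of levelling_key from where it was at the start of the episode below 0.008 m); the robot touches nothing.
It fails at once if the levelling key is lifted out of its boss (distance of levelling_key from where it was at the start of the episode above 0.02 m).
It fails at once if a bystander is pushed by more than 3 cm (distance of any of spare_vial, petri_dish, dropper from where it was at the start of the episode above 0.03 m).
It also fails if it takes over 64 s, if anything falls off the work surface, if the arm or the gripper's body presses on something with over 40 N, if the wrist force passes 120 N, or if a joint passes its speed limit or range.

## Working session

There is one attempt and no reset: what is moved stays moved. The work goes in short steps, Python scripts to look and compute and a tool call to move; the robot and the scene stay as the last step left them, time stands still between calls to the robot, and variables do not carry over. Pictures are saved under pics/ and viewed, at most 12 in all, crops included, and the job is handed in when it is done.

Besides the shell and the picture viewer there is one more tool, called as a command line: name --argument value ..., lists and objects as JSON in quotes. apply_moves: Moves the arm, as the interface text tells. Its arguments: {"type":"object","properties":{"series":{"type":"array","items":{"type":"array"}},"jaw":{"type":"number"}},"required":["series"]}

```bash
mkdir -p pics; ls
python3 - <<'E'
from bench import observe, optics, workorder, r
import cv2
print(observe()); print(r.grip_depth)
for n in("scene","top"):
    print(n,optics.camera_info(n)); cv2.imwrite(f"pics/{n}0.png",cv2.resize(optics.get_image(n)[:,:,::-1],(768,576),interpolation=cv2.INTER_CUBIC))
E
```

```text
pics
{'clock': 0.0, 'joint_positions': array([-1.31965054,  0.33288631, -0.06468951,  1.4609335 ,  0.02162242,
        1.34990446, -0.08849904]), 'dq': array([ 4.68221021e-04, -4.81465041e-05,  2.55980104e-04,  7.15553941e-04,
        9.37470904e-04,  4.96217830e-04, -1.32237660e-05]), 'joint_torque': array([ 1.60714603e-04, -6.23236370e+01,  2.48915702e-02, -3.89915729e+01,
       -6.13127556e-02,  3.93117161e-02,  1.23776317e-04]), 'tcp_pos': array([0.16887714, 0.60135105, 0.22174864]), 'ee_rot': array([-5.23804157e-05,  1.36437572e-01,  9.90648411e-01, -7.15835163e-04]), 'contact_force': array([ 0.27470578, -0.51994716, -0.33769995]), 'wrist_torque': array([0.01466155, 0.02889603, 0.07955249]), 'grasp_force': 0.0, 'gripper_width': 0.08704593716245818}
0.0187
scene {'vfov': 44.45468659107019, 'cx': 254.58927020778717, 'cy': 187.31645309133611, 'R': array([[ 0.22118366, -0.97522834, -0.0027327 ],
       [-0.68129916, -0.15251382, -0.71594063],
       [ 0.69778882,  0.16021615, -0.69815582]]), 't': array([-0.26107354,  0.4090294 ,  0.66688749])}
top {'vfov': 47.42457635247642, 'cx': 262.36804862122034, 'cy': 196.03832019104397, 'R': array([[-0.02542612, -0.99965873,  0.0059951 ],
       [-0.99299089,  0.02456319, -0.11561027],
       [ 0.11542356, -0.0088926 , -0.99327656]]), 't': array([-0.11614893,  0.56490301,  0.93009748])}
```

View pics/scene0.png

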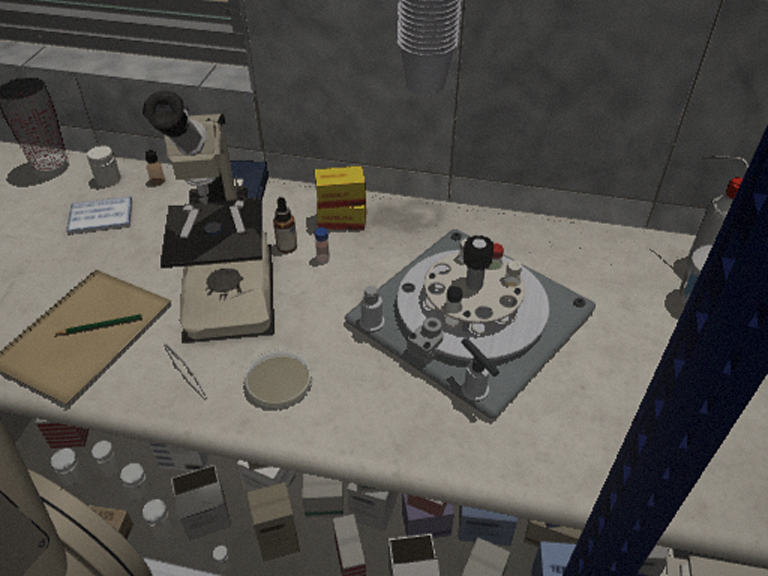

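View pics/top0.png

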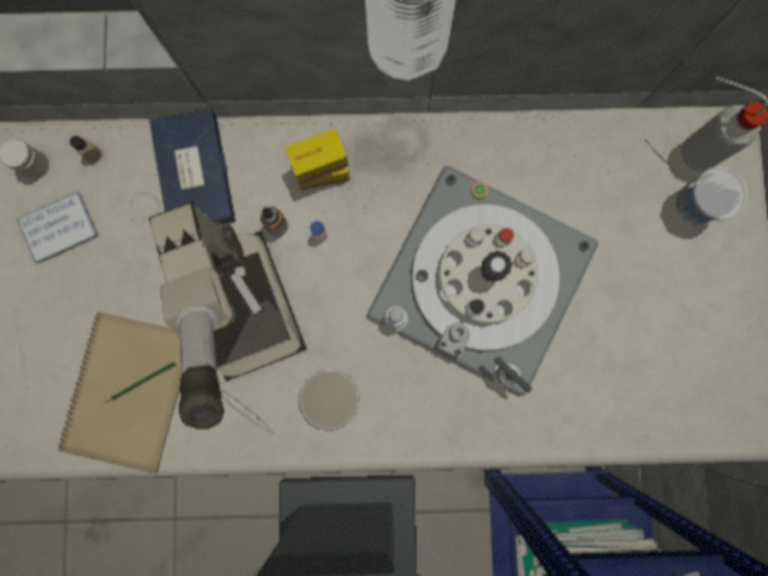

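The top view shows, in 768-wide pixels, the pin in the left boss (395,318), the bracket at (455,335), the key in the right boss (510,375) and the knob at (496,265). The plate hole is a dark spot at (421,275), left of the axis. In the scene view the pin is at (371,305). Next I'll measure these.

```bash
cat > h.py <<'E'
import numpy as np, cv2
from bench import observe, optics, workorder, r
def K(n):
    i=optics.camera_info(n); f=192/np.tan(np.radians(i["vfov"]/2)); return i,f
def ray(n,uv,z):
    i,f=K(n); uv=np.atleast_2d(uv).astype(float)
    d=np.c_[(uv[:,0]-i["cx"])/f,(uv[:,1]-i["cy"])/f,np.ones(len(uv))]@i["R"]; c=-i["R"].T@i["t"]
    return (c+d*((z-c[2])/d[:,2])[:,None])[:,:2]
def proj(n,X):
    i,f=K(n); p=i["R"]@np.array(X)+i["t"]; return np.array([f*p[0]/p[2]+i["cx"],f*p[1]/p[2]+i["cy"]])
E
python3 - <<'E'
from h import *
im=optics.get_image("top"); cv2.imwrite("pics/raw_top.png",im[:,:,::-1])
im2=optics.get_image("scene"); cv2.imwrite("pics/raw_scene.png",im2[:,:,::-1])
hsv=cv2.cvtColor(im,cv2.COLOR_RGB2HSV)
for p in [(300,130),(270,190),(375,170),(352,180),(290,160),(350,270)]: print(p,im[p[1],p[0]],hsv[p[1],p[0]])
a=cv2.resize(im[100:270,235:410,::-1],None,fx=3.5,fy=3.5,interpolation=cv2.INTER_CUBIC)
b=cv2.resize(im2[145:285,220:405,::-1],None,fx=4,fy=4,interpolation=cv2.INTER_CUBIC)
cv2.imwrite("pics/ca.png",a);cv2.imwrite("pics/cb.png",b)
E
```

```text
(300, 130) [115 119 116] [ 68   9 119]
(270, 190) [116 120 117] [ 68   9 120]
(375, 170) [117 122 117] [ 60  10 122]
(352, 180) [155 151 140] [ 22  25 155]
(290, 160) [171 172 168] [ 38   6 172]
(350, 270) [159 155 142] [ 23  27 159]
```

View pics/ca.png

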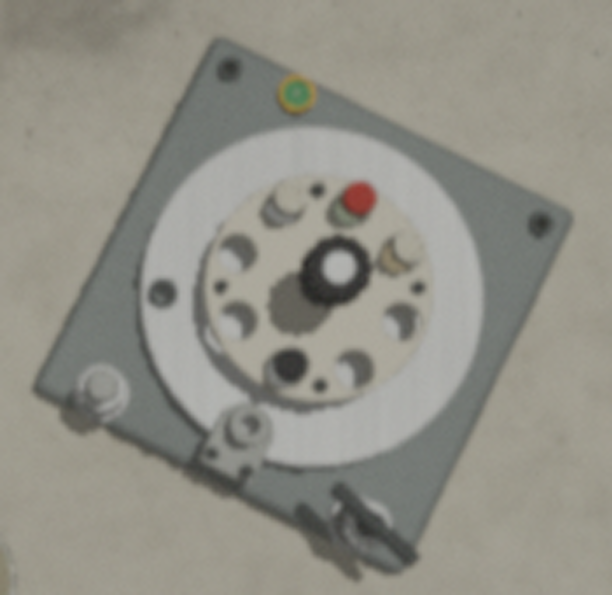

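View pics/cb.png

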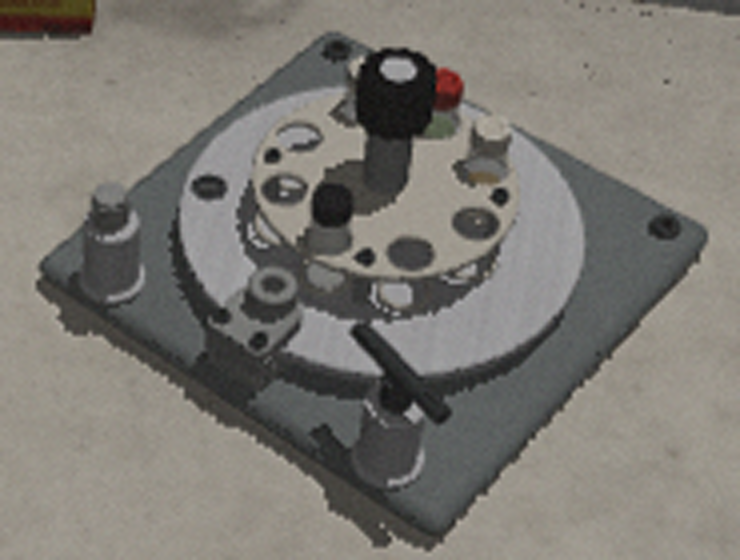

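The crops show (3.5x top crop) the plate hole at (162,294), the bush at (245,428), the pin head at (101,388) and the knob at (336,270). The plate rim spans x 139–485 and y 127–467. I'll fit these numerically.

Run:
```python
from h import *
c=lambda x,y:np.array([(x+.5)/3.5-.5+235,(y+.5)/3.5-.5+100])
d=lambda x,y:np.array([(x+.5)/4-.5+220,(y+.5)/4-.5+145])
im=cv2.imread("pics/raw_top.png"); hsv=cv2.cvtColor(im,cv2.COLOR_BGR2HSV)
# base mask
m=((hsv[...,0]>45)&(hsv[...,0]<110)&(hsv[...,2]<150)&(hsv[...,2]>80)&(hsv[...,1]>4)).astype(np.uint8)
m[:100]=0;m[270:]=0;m[:,:235]=0;m[:,410:]=0
m=cv2.morphologyEx(m,cv2.MORPH_OPEN,np.ones((3,3)))
cs=max(cv2.findContours(m,0,1)[0],key=cv2.contourArea)[:,0]
P=ray("top",cs,.02); R=cv2.minAreaRect((P*1000).astype(np.float32)); print("base rect",R)
w=np.array([ray("top",c(*p),.02)[0] for p in[(219,38),(573,215),(402,573),(35,388)]]);print("corners",w,w.mean(0))
# plate
g=((hsv[...,2]>160)&(hsv[...,1]<18)).astype(np.uint8); g[:100]=0;g[270:]=0;g[:,:270]=0;g[:,378:]=0
cp=cv2.convexHull(max(cv2.findContours(g,0,1)[0],key=cv2.contourArea))[:,0]
e=cv2.fitEllipse(cp.astype(np.float32));print("plate",e,ray("top",e[0],.039))
for n,p,z in[("plate",(312,297),.039),("hole",(162,294),.039),("bush",(245,428),.065),("pin",(101,388),.085),("knob",(336,270),.144)]: print(n,ray("top",c(*p),z))
for n,p,z in[("hole",(209,187),.039),("bush",(269,288),.065),("pin",(108,191),.085),("knob",(400,68),.144)]: print("s",n,ray("scene",d(*p),z))
```

```text
base rect ((566.3064575195312, -296.70068359375), (183.98468017578125, 257.81591796875), 61.31388473510742)
corners [[ 0.75823669 -0.2150699 ]
 [ 0.63523553 -0.43952284]
 [ 0.40975694 -0.31797959]
 [ 0.53193378 -0.09015399]] [ 0.58379074 -0.26568158]
plate ((323.8023986816406, 184.2165985107422), (94.7294692993164, 96.7804183959961), 118.32575225830078) [[ 0.58394752 -0.26592917]]
plate [[ 0.58331962 -0.26586623]]
hole [[ 0.58753663 -0.17170355]]
bush [[ 0.50074081 -0.21804772]]
pin [[ 0.52550939 -0.1313958 ]]
knob [[ 0.58359493 -0.26403177]]
s hole [[ 0.58529989 -0.17355696]]
s bush [[ 0.49618102 -0.22104545]]
s pin [[ 0.52557161 -0.13217609]]
s knob [[ 0.58370242 -0.2678305 ]]
```

```bash
cat >> h.py <<'E'
from scipy.spatial.transform import Rotation as Ro
PIN=np.array([.5255,-.1318]);AX=np.array([.5836,-.2660]);BR=np.array([.5003,-.2207])
def tri(a,b):
    A=[];B=[]
    for n,uv in(("top",a),("scene",b)):
        i,f=K(n);M=np.array([[f,0,i["cx"]],[0,f,i["cy"]],[0,0,1]])@np.c_[i["R"],i["t"]]
        A.append(M)
    X=cv2.triangulatePoints(A[0],A[1],np.array(a,float).reshape(2,1),np.array(b,float).reshape(2,1))[:,0];return X[:3]/X[3]
def go(x,y,z,ang):
    "shift in tool axes to reach TCP xyz, and tool turn (deg) so tool y has world angle ang"
    s=observe();q=s["ee_rot"];R=Ro.from_quat([q[1],q[2],q[3],q[0]])
    Y=R.apply([0,1,0]);cur=np.degrees(np.arctan2(Y[1],Y[0]))
    print("now",s["tcp_pos"].round(4),"yang",round(cur,2),"q",s["joint_positions"].round(2),"F",s["contact_force"].round(1),"w",round(s["gripper_width"],4),"t",round(s["clock"],2))
    print("shift",R.inv().apply(np.array([x,y,z])-s["tcp_pos"]).round(4),"turn",round((cur-ang+180)%360-180,2))
E
python3 - <<'E'
from h import *
print("eyepiece",tri((133,268),(110,73)))
print("scope base corners",ray("scene",[(122,225),(183,222),(183,165),(108,175)],0))
print("scope top arm",ray("top",[(100,150),(165,155),(203,235),(150,252)],[.1]*4 and .05))
go(*PIN,.25,61.5)
E
```

```text
eyepiece [0.42699022 0.04919677 0.39210863]
scope base corners [[0.45403751 0.12575663]
 [0.49069325 0.0013086 ]
 [0.66613473 0.06173878]
 [0.59317067 0.22408425]]
scope top arm [[ 0.66993823  0.22220749]
 [ 0.65537913  0.08031469]
 [ 0.47905489 -0.00094562]
 [ 0.44582909  0.11214626]]
now [0.1689 0.6015 0.2221] yang 74.31 q [-1.32  0.33 -0.06  1.46  0.02  1.35 -0.09] F [ 0.2  0.3 -0.4] w 0.0869 t 0.2
shift [-0.5416 -0.6096 -0.0274] turn 12.81
```

The microscope eyepiece is tall (z about 0.39) and lies in the way, so I'll go over it.

apply_moves --series '[[[0,0,-0.04],0],[[0,0,-0.08],0],[[0,0,-0.12],0],[[0,0,-0.16],0],[[0,0,-0.2],0],[[0,0,-0.24],0],[[0,0,-0.28],0],[[0,0,-0.3],0]]' --jaw 0.2

```text
clock: 1.2
tcp_pos: [0.169, 0.6017, 0.5247]
ee_rot: [0.0, 0.136, 0.991, 0.001]
contact_force: [0.2, -0.3, -0.1]
gripper_width: 0.0522
grasp_force: 0.0
```

Run:
```python
from h import *
go(*PIN,.50,61.5)
go(.40,.35,.52,61.5)
```

```text
now [0.169  0.6017 0.5247] yang 74.31 q [-1.35  0.41 -0.03  0.73  0.01  2.   -0.08] F [ 0.2 -0.3 -0.1] w 0.0522 t 1.2
shift [-0.5416 -0.6098  0.0231] turn 12.81
now [0.169  0.6017 0.5247] yang 74.31 q [-1.35  0.41 -0.03  0.73  0.01  2.   -0.08] F [ 0.2 -0.3 -0.1] w 0.0522 t 1.2
shift [-0.2905 -0.1799  0.0042] turn 12.81
```

apply_moves --series '[[[-0.035,-0.015,0.005],2],[[-0.075,-0.035,0.01],4],[[-0.115,-0.055,0.015],6],[[-0.155,-0.075,0.02],8],[[-0.195,-0.095,0.02],10],[[-0.235,-0.115,0.02],12],[[-0.275,-0.135,0.02],12.8],[[-0.3,-0.146,0.02],12.8]]'

```text
clock: 2.2
tcp_pos: [0.4199, 0.3781, 0.5027]
ee_rot: [0.0, 0.247, 0.969, -0.0]
contact_force: [-0.2, 0.2, -0.1]
gripper_width: 0.0518
grasp_force: 0.0
```

Run:
```python
from h import *
go(.50,.12,.50,61.5)
go(*PIN,.50,61.5)
```

```text
now [0.4199 0.3781 0.5027] yang 61.36 q [-0.93  0.22  0.15  1.02 -0.03  1.9   0.28] F [-0.2  0.2 -0.1] w 0.0518 t 2.2
shift [-0.194  -0.1882  0.0027] turn -0.14
now [0.4199 0.3781 0.5027] yang 61.36 q [-0.93  0.22  0.15  1.02 -0.03  1.9   0.28] F [-0.2  0.2 -0.1] w 0.0518 t 2.2
shift [-0.337  -0.3969  0.0028] turn -0.14
```

apply_moves --series '[[[-0.05,-0.05,0],0],[[-0.1,-0.1,0],0],[[-0.15,-0.145,0],0],[[-0.194,-0.188,0],0],[[-0.23,-0.24,0],0],[[-0.265,-0.295,0],0],[[-0.3,-0.345,0],0],[[-0.337,-0.397,0],0]]'

```text
clock: 3.2
tcp_pos: [0.5222, -0.1086, 0.5027]
ee_rot: [0.0, 0.246, 0.969, 0.0]
contact_force: [1.0, 0.4, -0.2]
gripper_width: 0.0522
grasp_force: 0.0
```

Run:
```python
from h import *
go(*PIN,.12,61.5)
```

```text
now [ 0.5222 -0.1086  0.5027] yang 61.54 q [-0.34  0.15  0.55  1.13 -0.08  1.88  1.26] F [ 1.   0.4 -0.2] w 0.0522 t 3.2
shift [-0.0138 -0.019   0.3827] turn 0.04
```

apply_moves --series '[[[0,0,0.02],0],[[0,0,0.07],0],[[0,0,0.13],0],[[0,0,0.19],0],[[0,0,0.24],0],[[0,0,0.29],0],[[0,0,0.34],0],[[0,0,0.36],0]]'

```text
clock: 4.2
tcp_pos: [0.5208, -0.1064, 0.1396]
ee_rot: [-0.002, 0.246, 0.969, -0.0]
contact_force: [-0.5, -0.1, 0.3]
gripper_width: 0.0522
grasp_force: 0.0
```

Run:
```python
from h import *
go(*PIN,.061,61.5)
im=optics.get_image("top");im2=optics.get_image("scene")
a=cv2.resize(im[130:270,200:375,::-1],None,fx=3,fy=3,interpolation=cv2.INTER_CUBIC)
b=cv2.resize(im2[100:240,180:355,::-1],None,fx=3,fy=3,interpolation=cv2.INTER_CUBIC)
cv2.imwrite("pics/d1.png",np.vstack([a,b])[:, :][:840] if 0 else cv2.resize(np.hstack([a,b]),(800,320)))
```

```text
now [ 0.5208 -0.1064  0.1396] yang 61.52 q [-0.34  0.2   0.51  1.84 -0.11  1.14  1.28] F [-0.5 -0.1  0.3] w 0.0522 t 4.2
shift [-0.0166 -0.02    0.0786] turn 0.02
```

View pics/d1.png

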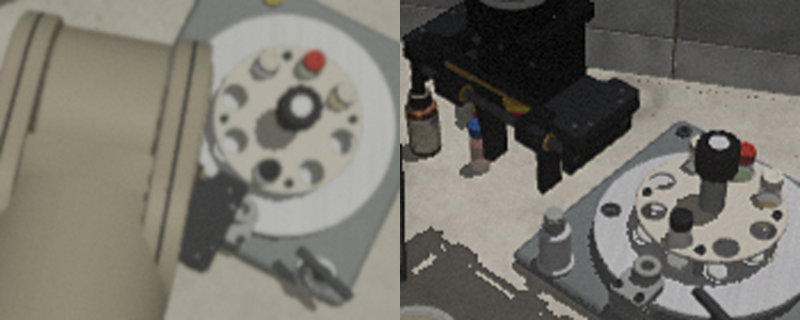

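The crops show the open fingers at upper left of the pin, with the pin upright and the bracket in view. Next, align and descend.

apply_moves --series '[[[-0.008,-0.01,0],0],[[-0.0166,-0.02,0],0],[[-0.0166,-0.02,0],0],[[-0.0166,-0.02,0.02],0],[[-0.0166,-0.02,0.04],0],[[-0.0166,-0.02,0.06],0],[[-0.0166,-0.02,0.074],0],[[-0.0166,-0.02,0.078],0]]'

```text
clock: 5.3
tcp_pos: [0.5273, -0.132, 0.064]
ee_rot: [-0.0, 0.246, 0.969, -0.0]
contact_force: [0.6, 0.2, 0.9]
gripper_width: 0.052
grasp_force: 0.0
```

apply_moves --series '[[[0,0,0],0],[[0,0,0],0],[[0,0,0],0],[[0,0,0],0],[[0,0,0],0],[[0,0,0],0],[[0,0,0],0],[[0,0,0],0]]' --jaw -1

```text
clock: 6.3
tcp_pos: [0.528, -0.1326, 0.0655]
ee_rot: [0.001, 0.246, 0.969, 0.0]
contact_force: [-1.4, 0.4, 6.7]
gripper_width: 0.0191
grasp_force: 32.8
```

Run:
```python
from h import *
go(*PIN,.061,61.5)
im2=optics.get_image("scene")
cv2.imwrite("pics/d2.png",cv2.resize(im2[120:240,200:350,::-1],None,fx=4,fy=4,interpolation=cv2.INTER_CUBIC))
```

```text
now [ 0.528  -0.1326  0.0655] yang 61.49 q [-0.27  0.32  0.51  1.88 -0.19  0.99  1.39] F [-1.4  0.4  6.7] w 0.0191 t 6.3
shift [ 0.0026 -0.0005  0.0045] turn -0.01
```

View pics/d2.png

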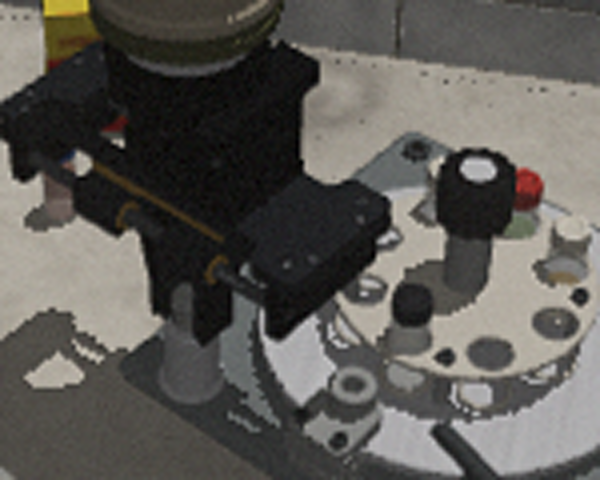

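The pin's head is gripped (width 19 mm); the fingertips rest on the boss top. Next, lift and shift towards the bracket.

apply_moves --series '[[[0,0,-0.01],0],[[0,0,-0.03],0],[[0,0,-0.05],0],[[0,0,-0.07],0],[[0,0,-0.088],0],[[-0.005,-0.02,-0.09],0],[[-0.01,-0.045,-0.09],0],[[-0.014,-0.07,-0.09],0]]'

```text
clock: 7.35
tcp_pos: [0.5062, -0.2009, 0.155]
ee_rot: [0.0, 0.246, 0.969, 0.0]
contact_force: [-0.3, -0.1, -0.4]
gripper_width: 0.0191
grasp_force: 30.0
```

apply_moves --series '[[[-0.002,-0.008,0],0],[[-0.004,-0.016,0],0],[[-0.004,-0.02,0],0],[[-0.004,-0.02,0],0],[[-0.004,-0.02,0],0],[[-0.004,-0.02,0],0],[[-0.004,-0.02,0],0],[[-0.004,-0.02,0],0]]'

```text
clock: 8.35
tcp_pos: [0.5004, -0.2198, 0.1545]
ee_rot: [0.0, 0.246, 0.969, 0.0]
contact_force: [0.8, -0.2, -1.0]
gripper_width: 0.0192
grasp_force: 30.0
```

Run:
```python
from h import *
go(*BR,.10,61.5)
im2=optics.get_image("scene");cv2.imwrite("pics/raw3.png",im2[:,:,::-1])
cv2.imwrite("pics/d3.png",cv2.resize(im2[145:235,240:340,::-1],None,fx=6,fy=6,interpolation=cv2.INTER_CUBIC))
```

```text
now [ 0.5004 -0.2198  0.1545] yang 61.52 q [-0.19  0.23  0.59  1.79 -0.14  1.17  1.52] F [ 0.8 -0.2 -1. ] w 0.0192 t 8.35
shift [-0.0003 -0.0009  0.0545] turn 0.02
```

View pics/d3.png

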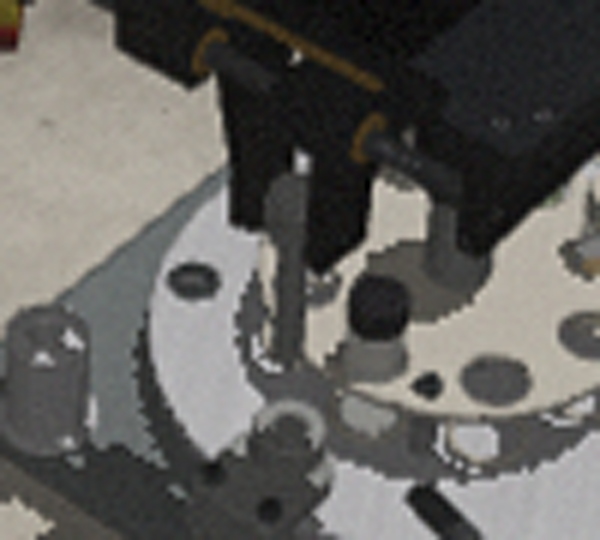

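The pin hangs above the bracket. In the 6x crop the nose is at about (289,366), the bush mouth at (295,430) and the empty boss mouth at (47,327).

Run:
```python
from h import *
d=lambda x,y:np.array([(x+.5)/6-.5+240,(y+.5)/6-.5+145])
S=lambda v:np.array([[.879,-.477],[.477,.879]])@v
n=ray("scene",d(289,364),.0975)[0]; b=ray("scene",d(294,430),.065)[0]; bo=ray("scene",d(47,327),.065)[0]
print(n,b,bo,"nose-bush stand xy",S(n-b),"bush-boss",S(b-bo))
# shank axis at higher z
k=ray("scene",d(292,200),.147)[0];print("shank top",k,S(k-b))
im=cv2.imread("pics/raw3.png")[:,:,0];
for row in range(182,209,3): print(row,im[row,280:298])
```

```text
[ 0.49646079 -0.22122342] [ 0.49791149 -0.22418131] [ 0.52635425 -0.13336515] nose-bush stand xy [-0.00268608  0.001908  ] bush-boss [ 0.01831812 -0.0933946 ]
shank top [ 0.5203919 -0.2156805] [0.0157054  0.01819536]
182 [54 23 20 25 48 52 49 55 59 62 51 27 25 14 18 21 20 16]
185 [175 176 176 121 138  81  63  64  58  64  51  26  20  25  21  24  24  28]
188 [173 176 161 149 163 176  82  57  62  63  43  27  18  24  13  26  74 173]
191 [178 166  73 132 169 111  58  65  64  64  54 122 123  85 173  97  64 163]
194 [ 80  73  74  86 149 129  63  60  65  62  56  69  76  75  78  86 155 162]
197 [ 72  75  82  79  76 102  55  58  62  58  52 170 169 168 166 168 166 135]
200 [ 87  78  99  98 165 108  58  64  63  60  70 165 167 165 164 164 170 138]
203 [ 87  72 186 182  95  74  58  62  58  60  92 164 169 170 155 165  64  78]
206 [180  89  78  75 175 173 184  80  64  94  80  70  77 104  79  73  71  80]
```

apply_moves --series '[[[-0.001,-0.0003,0.01],0],[[-0.001,-0.0003,0.02],0],[[-0.001,-0.0003,0.025],0],[[-0.001,-0.0003,0.03],0],[[-0.001,-0.0003,0.034],0],[[-0.001,-0.0003,0.037],0],[[-0.001,-0.0003,0.04],0],[[-0.001,-0.0003,0.04],0]]'

```text
clock: 9.4
tcp_pos: [0.5013, -0.2207, 0.1145]
ee_rot: [0.0, 0.246, 0.969, -0.0]
contact_force: [2.1, -0.5, -1.7]
gripper_width: 0.0192
grasp_force: 30.0
```

Run:
```python
from h import *
go(*BR,.097,61.5);print(observe()["wrist_torque"])
```

```text
now [ 0.5013 -0.2207  0.1145] yang 61.52 q [-0.17  0.28  0.58  1.83 -0.17  1.09  1.55] F [ 2.1 -0.5 -1.7] w 0.0192 t 9.4
shift [ 0.0009 -0.0005  0.0175] turn 0.02
[-0.26254535 -0.52631662 -0.01833872]
```

No resistance with the nose 7 mm into the hole. Next, lower until the nose meets the plate.

apply_moves --series '[[[-0.0007,0,0.003],0],[[-0.001,0,0.006],0],[[-0.001,0,0.009],0],[[-0.001,0,0.012],0],[[-0.001,0,0.015],0],[[-0.001,0,0.017],0],[[-0.001,0,0.018],0],[[-0.001,0,0.018],0]]'

```text
clock: 10.4
tcp_pos: [0.502, -0.2211, 0.0964]
ee_rot: [-0.0, 0.246, 0.969, 0.0]
contact_force: [2.5, -0.1, -1.0]
gripper_width: 0.0191
grasp_force: 30.0
```

apply_moves --series '[[[0,0,0],0],[[0,0,0],0],[[0,0,0],0],[[0,0,-0.01],0],[[0,0,-0.03],0],[[0,0,-0.06],0],[[0,0,-0.09],0],[[0,0,-0.11],0]]' --jaw 0.3

```text
clock: 11.4
tcp_pos: [0.5023, -0.2214, 0.2087]
ee_rot: [0.001, 0.246, 0.969, 0.0]
contact_force: [-0.0, -0.6, -0.5]
gripper_width: 0.0564
grasp_force: 0.0
```

apply_moves --series '[[[-0.01,0,0],10],[[-0.025,0,0],20],[[-0.04,0,0],30],[[-0.055,0,0],40],[[-0.07,0,0],50],[[-0.08,0,0],60],[[-0.088,0,0],70],[[-0.092,0,0],80]]'

```text
clock: 12.4
tcp_pos: [0.5832, -0.265, 0.2071]
ee_rot: [0.0, 0.813, 0.582, 0.0]
contact_force: [0.8, -0.1, -0.4]
gripper_width: 0.0569
grasp_force: 0.0
```

apply_moves --series '[[[0,0,0],10],[[0,0,0],20],[[0,0,0],25],[[0,0,0],25],[[0,0,0],25],[[0,0,0],25],[[0,0,0],25],[[0,0,0],25]]'

```text
clock: 13.4
tcp_pos: [0.5828, -0.265, 0.2065]
ee_rot: [-0.0, 0.919, 0.395, 0.0]
contact_force: [-0.1, -0.4, 0.3]
gripper_width: 0.0567
grasp_force: 0.0
```

Run:
```python
from h import *
go(*AX,.111,-43)
im2=optics.get_image("scene")
cv2.imwrite("pics/d4.png",cv2.resize(im2[105:245,230:400,::-1],None,fx=4,fy=4,interpolation=cv2.INTER_CUBIC))
```

```text
now [ 0.5828 -0.265   0.2065] yang -43.48 q [-0.29  0.49  0.9   1.48 -0.39  1.36 -0.12] F [-0.1 -0.4  0.3] w 0.0567 t 13.4
shift [-0.0002  0.0012  0.0955] turn -0.48
```

View pics/d4.png

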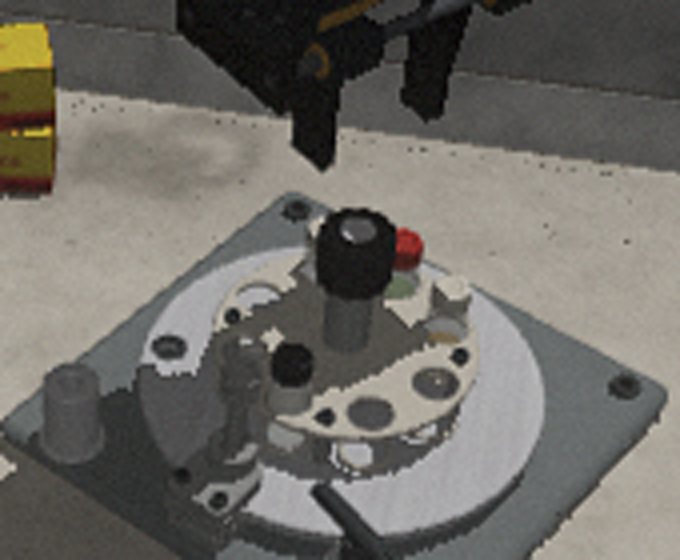

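The pin stands in the bracket. Next, lower onto the knob.

apply_moves --series '[[[0.0005,0.002,0.015],0],[[0.0005,0.002,0.03],0],[[0.0005,0.002,0.045],0],[[0.0005,0.002,0.06],0],[[0.0005,0.002,0.075],0],[[0.0005,0.002,0.088],0],[[0.0005,0.002,0.095],0],[[0.0005,0.002,0.095],0]]'

```text
clock: 14.45
tcp_pos: [0.5845, -0.2659, 0.1111]
ee_rot: [-0.0, 0.919, 0.395, -0.0]
contact_force: [0.0, 0.4, -0.3]
gripper_width: 0.0565
grasp_force: 0.0
```

apply_moves --series '[[[0,0,0],0],[[0,0,0],0],[[0,0,0],0],[[0,0,0],0],[[0,0,0],0],[[0,0,0],0],[[0,0,0],0],[[0,0,0],0]]' --jaw -1

```text
clock: 15.45
tcp_pos: [0.5848, -0.266, 0.1118]
ee_rot: [0.0, 0.919, 0.395, 0.0]
contact_force: [-1.3, 0.7, 5.7]
gripper_width: 0.0374
grasp_force: 30.0
```

apply_moves --series '[[[0,0,0],-7],[[0,0,0],-14],[[0,0,0],-21],[[0,0,0],-28],[[0,0,0],-35],[[0,0,0],-42],[[0,0,0],-48],[[0,0,0],-52]]'

```text
clock: 16.45
tcp_pos: [0.5844, -0.2658, 0.1118]
ee_rot: [-0.0, 0.652, 0.758, 0.0]
contact_force: [-2.9, 2.6, 6.1]
gripper_width: 0.0372
grasp_force: 30.0
```

Run:
```python
from h import *
go(*AX,.111,20);print(observe()["wrist_torque"])
im=optics.get_image("scene");im2=optics.get_image("scene");cv2.imwrite("pics/raw5.png",im2[:,:,::-1])
cv2.imwrite("pics/d5.png",cv2.resize(im2[140:250,230:380,::-1],None,fx=5,fy=5,interpolation=cv2.INTER_CUBIC))
```

```text
now [ 0.5844 -0.2658  0.1118] yang 8.64 q [-0.13  0.51  0.65  1.57 -0.33  1.17  0.74] F [-2.9  2.6  6.1] w 0.0372 t 16.45
shift [-0.     -0.0008  0.0008] turn -11.36
[ 0.44528375  0.78802569 -0.28780318]
```

View pics/d5.png

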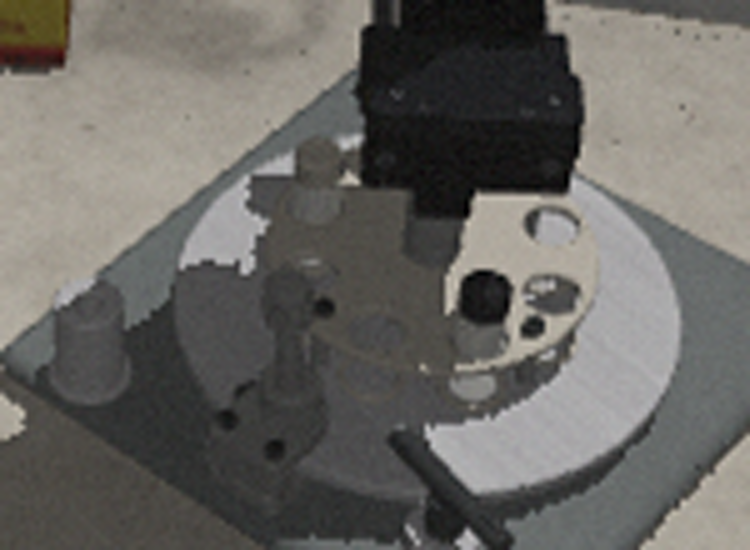

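The pin is still high (head at about (290,285)), and the plate hole is nearing the bracket at about (243,390). Next, turn slowly.

apply_moves --series '[[[0,0,0],-1.5],[[0,0,0],-3],[[0,0,0],-4.5],[[0,0,0],-6],[[0,0,0],-7],[[0,0,0],-8],[[0,0,0],-8.5],[[0,0,0],-9]]'

```text
clock: 17.55
tcp_pos: [0.5844, -0.2659, 0.1118]
ee_rot: [-0.0, 0.591, 0.806, 0.0]
contact_force: [-3.8, 1.6, 5.8]
gripper_width: 0.0376
grasp_force: 30.0
```

```bash
cat > chk.py <<'E'
from h import *
a=cv2.imread("pics/raw5.png").astype(int); b=optics.get_image("scene")[:,:,::-1].astype(int)
s=np.s_[185:235,278:300]
print("diff",np.abs(a-b)[185:235,278:300].mean(),"head top band",a[192:230:2,287,1],b[192:230:2,287,1])
go(*AX,.111,20);print(observe()["wrist_torque"])
E
python3 chk.py
```

```text
diff 7.7290909090909095 head top band [68 63 64 60 65 56 56 63 61 64 58 59 57 58 71 56 59 60 54] [79 64 63 61 60 57 61 54 65 62 56 58 57 59 75 55 63 59 60]
now [ 0.5844 -0.2658  0.1119] yang 17.53 q [-0.11  0.51  0.62  1.57 -0.31  1.17  0.89] F [-4.1  2.1  7. ] w 0.0374 t 17.6
shift [ 0.0001 -0.0008  0.0009] turn -2.47
[ 0.42906539  0.88383682 -0.17301909]
```

apply_moves --series '[[[0,0,0],-0.4],[[0,0,0],-0.8],[[0,0,0],-1.2],[[0,0,0],-1.6],[[0,0,0],-2],[[0,0,0],-2.4],[[0,0,0],-2.7],[[0,0,0],-3]]'

```text
clock: 18.6
tcp_pos: [0.5844, -0.2658, 0.1118]
ee_rot: [-0.0, 0.57, 0.822, 0.0]
contact_force: [-3.3, 2.4, 6.4]
gripper_width: 0.0373
grasp_force: 30.0
```

```bash
python3 chk.py
```

```text
diff 10.097878787878788 head top band [68 63 64 60 65 56 56 63 61 64 58 59 57 58 71 56 59 60 54] [ 73  75  81  80  77  63  62  61  63  62  56  59  59  53  73  55  62 134
  59]
now [ 0.5844 -0.2658  0.1119] yang 20.51 q [-0.1   0.5   0.61  1.57 -0.31  1.16  0.93] F [-3.5  1.8  6. ] w 0.0373 t 18.65
shift [ 0.0001 -0.0008  0.0009] turn 0.51
[ 0.47473282  0.84763175 -0.14584872]
```

The head top has dropped by about 7 px (about 17 mm), so the pin fell through the plate onto the catch. I'll release the knob, rise, and check.

apply_moves --series '[[[0,0,0],0],[[0,0,0],0],[[0,0,0],0],[[0,0,-0.01],0],[[0,0,-0.03],0],[[0,0,-0.05],0],[[0,0,-0.07],0],[[0,0,-0.085],0]]' --jaw 0.3

```text
clock: 19.65
tcp_pos: [0.585, -0.2661, 0.1984]
ee_rot: [0.001, 0.57, 0.822, 0.0]
contact_force: [-0.3, 0.3, 0.2]
gripper_width: 0.0562
grasp_force: 0.0
```

Run:
```python
from h import *
go(.502,-.2212,.15,61.5)
im2=optics.get_image("scene")
cv2.imwrite("pics/d6.png",cv2.resize(im2[140:250,230:380,::-1],None,fx=5,fy=5,interpolation=cv2.INTER_CUBIC))
```

```text
now [ 0.585  -0.2661  0.1984] yang 20.51 q [-0.12  0.43  0.64  1.48 -0.26  1.32  0.9 ] F [-0.3  0.3  0.2] w 0.0562 t 19.65
shift [ 0.0712 -0.062   0.0483] turn -40.99
```

View pics/d6.png

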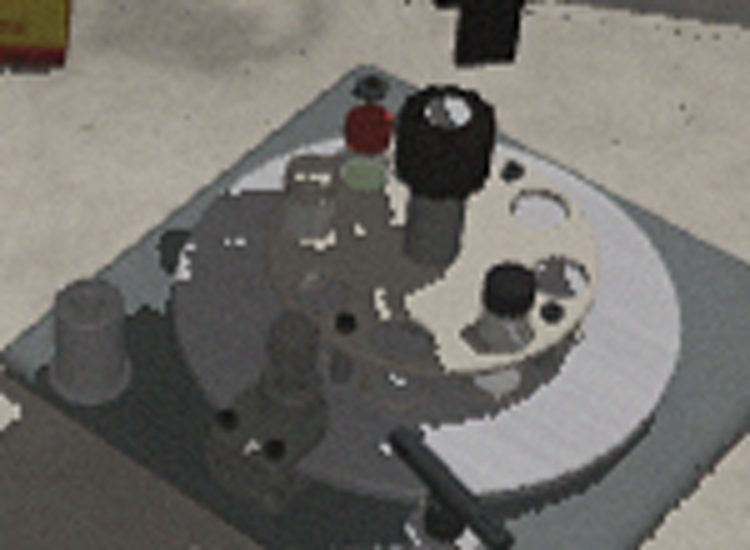

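The pin has dropped: its head is at about (292,335), just above the bush. Next, shut the fingers, move over it and push.

apply_moves --series '[[[0.01,-0.009,0],-6],[[0.024,-0.021,0],-12],[[0.038,-0.033,0],-18],[[0.052,-0.045,0],-24],[[0.063,-0.055,0],-30],[[0.0712,-0.062,0],-36],[[0.0712,-0.062,0],-41],[[0.0712,-0.062,0],-41]]' --jaw -1

```text
clock: 20.7
tcp_pos: [0.5016, -0.2209, 0.1965]
ee_rot: [-0.0, 0.246, 0.969, 0.0]
contact_force: [0.4, 0.3, -0.3]
gripper_width: 0.0006
grasp_force: 0.0
```

apply_moves --series '[[[0,0,0.015],0],[[0,0,0.03],0],[[0,0,0.045],0],[[0,0,0.06],0],[[0,0,0.075],0],[[0,0,0.085],0],[[0,0,0.09],0],[[0,0,0.09],0]]'

```text
clock: 21.7
tcp_pos: [0.5017, -0.221, 0.1064]
ee_rot: [-0.0, 0.246, 0.969, 0.0]
contact_force: [-0.2, 0.0, 1.2]
gripper_width: 0.0008
grasp_force: 0.0
```

Run:
```python
from h import *
go(.502,-.2212,.085,61.5)
```

```text
now [ 0.5017 -0.221   0.1064] yang 61.51 q [-0.12  0.28  0.53  1.83 -0.16  1.07  1.54] F [-0.2  0.   1.2] w 0.0008 t 21.7
shift [-0.0004  0.      0.0214] turn 0.01
```

apply_moves --series '[[[0,0,0.004],0],[[0,0,0.008],0],[[0,0,0.012],0],[[0,0,0.015],0],[[0,0,0.018],0],[[0,0,0.02],0],[[0,0,0.022],0],[[0,0,0.022],0]]'

```text
clock: 22.7
tcp_pos: [0.5029, -0.2214, 0.0856]
ee_rot: [0.001, 0.246, 0.969, 0.0]
contact_force: [0.8, 0.7, 8.3]
gripper_width: 0.0005
grasp_force: 4.2
```

apply_moves --series '[[[0,0,0.002],0],[[0,0,0.004],0],[[0,0,0.006],0],[[0,0,0.008],0],[[0,0,0.008],0],[[0,0,0.008],0],[[0,0,0.008],0],[[0,0,0.008],0]]'

```text
clock: 23.7
tcp_pos: [0.504, -0.2218, 0.0847]
ee_rot: [0.003, 0.247, 0.969, 0.002]
contact_force: [-31.6, 12.8, 88.6]
gripper_width: 0.0006
grasp_force: 44.2
```

The pin is solidly home: 89 N of push and no further travel. Retreat.

apply_moves --series '[[[0,0,-0.008],0],[[0,0,-0.015],0],[[0,0,-0.03],0],[[0,0,-0.05],0],[[0,0,-0.08],0],[[0,0,-0.12],0],[[0,0,-0.16],0],[[0,0,-0.18],0]]'

```text
clock: 24.7
tcp_pos: [0.5021, -0.2214, 0.259]
ee_rot: [0.001, 0.246, 0.969, -0.0]
contact_force: [-0.7, -0.5, -0.9]
gripper_width: 0.0001
grasp_force: 0.0
```

Run:
```python
from h import *
print(observe()["tcp_pos"],observe()["contact_force"])
im2=optics.get_image("scene")
cv2.imwrite("pics/d7.png",cv2.resize(im2[140:250,230:380,::-1],None,fx=5,fy=5,interpolation=cv2.INTER_CUBIC))
```

```text
[ 0.50206437 -0.22139459  0.25902814] [-0.65295411 -0.51839404 -0.86264575]
```

View pics/d7.png

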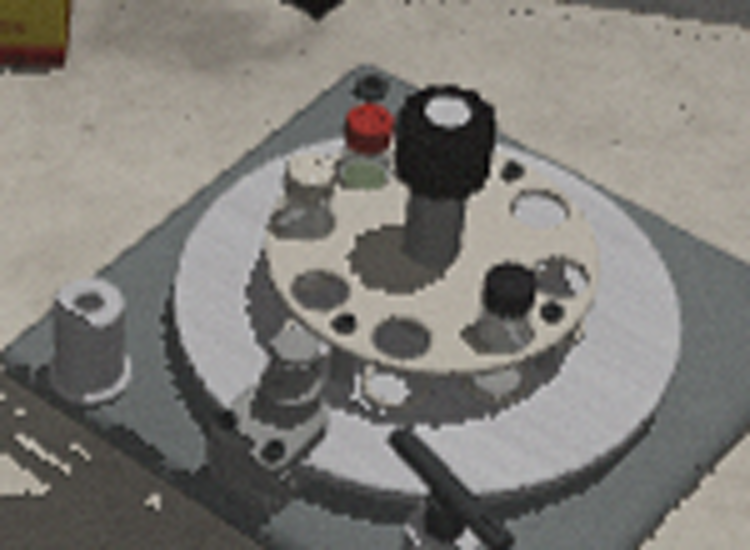

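The pin head (about (297,355)) sits on the bush, and the key is untouched. Handing in.

```bash
python3 -c "
from bench import workorder
print(workorder.sign_off())"
```

```text
the job is handed in; nothing more can be done
None
```

The locking pin is driven home through the bracket and index plate, with its head down on the bush and the key still in its boss; I handed the job in at about 25 s. The sign-off gave no verdict, and the last check push peaked at about 89 N at the wrist (limit 120 N), applied with the shut fingertips.

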